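# Draw a spreader bar out of a half-covered shelf bin

## Robot

A 6-joint arm with a two-finger parallel gripper is mounted at the origin on the work surface. World frame = base frame: x ahead of the robot, y to its left, z up, the work surface at z = 0. Lengths are in mm, angles in rad, forces in N, time in s.
With the tool pointing down it reaches from about 400 to 925 mm from the base axis. Payload 12.5 kg.
Tool frame: the origin (TCP) lies midway between the tips of the shut fingers; the grasp point (between the pads) lies 19 mm behind it; z points along the fingers, y is the line along which they close (so a half turn about z gives the same grasp; the last joint's range is limited). The gripper opens to 95 mm and grips with 3 to 60 N. Pads are 20 mm wide; open, the fingers measure 119 mm over their backs; the gripper's body (75 mm by 180 mm) begins 59 mm behind the grasp point.
Start: joints at [1.222, 0.491, 1.559, -0, 1.092, -0.106], TCP at [150.245, 606.69, 214.661] pointing down, gripper open.
Joint ranges: [-3.1, 3.1], [-0.84, 2.19], [0.05, 2.79], [-1.13, 4.28], [0.06, 2.93], [-2.69, 2.69]. Speed limits (rad/s): [2.22, 2.22, 2.79, 3.14, 3.14, 3.14].

## Interface

Orientations are given as [roll, pitch, yaw] about the fixed x, y, z axes, in that order (R = Rz(yaw) Ry(pitch) Rx(roll)).
In Python, from cell import state, read_camera, camera_info, env gives the robot as it stands.
- The arm moves only by the tool move_arm, never from a script. Its argument "commands" is a list of rows, each a list of 3 entries, a list of its own where there are three numbers: the shift along the world's x, y, z in cm, then the turn, a rotation vector about the world's x, y, z in degrees, then the opening, from 0 (shut) to 1 (fully open). A call has 1 to 10 rows; each row shifts and turns the commanded pose from where the row before left it; what a row does not reach is not made up. A row lasts 1/10 s, in which the tool goes at most 50 mm and 8.59 degrees, less where a joint would pass 70% of its speed; a pose out of reach is approached as far as the arm can. A call with a gripper value outside its range is refused whole. The fingers move at their own pace and stop on an object; the grip force is fixed at half the most. Time passes only in rows, so rows that do not move let the fingers close. It gives the time, the measured TCP pose, the force, the opening and the grip force at its end, in the units of the state.
- state(): the state, without advancing time (a new reading comes with each control period).
- read_camera(name): name is "side" or "top"; returns the picture (420x560x3 uint8, blue, green, red); there is no depth.
- camera_info(name): a dict with "K" (3x3 intrinsics, pixels), "cam_to_world" (4x4, takes a point from camera to world coordinates). Camera axes: x right, y down, z forward; pixel columns grow to the right and rows downward; lengths in mm; the calibration is good to about 2 mm. A picture is of the moment at which its call begins. camera_info takes no time and is no camera call.
- env.job_done(): hands the job in; it is judged then, once.
The state is a dict: "t": time; "joints": joint angles; "qvel": joint speeds; "tau": joint torques, N m; "eef_pos": TCP position; "tcp_rot": TCP orientation; "ft_force": force on the tool from outside, world axes, zero at the start; "moment": the same for the moment, N m; "opening": opening from 0.0 (shut) to 1.0 (fully open); "grip_force": force on a finger pad.
Only numpy, scipy, OpenCV 4.12 (cv2) and the standard library are available. Lean on these libraries where they do the work, as an engineer would, in place of code of your own. Each camera call takes 0.05 s, during which the arm holds its last target. There are 200 camera calls.

## Task

Take the long orange spreader bar out of the blue shelf bin: it lies partly under the fixed clear cover and is longer than the opening, so slide it from under the cover and tilt it up to draw it out slantwise, without forcing it against the bin or disturbing the jar, carton and tape roll nearby. Finish while still gripping the bar, holding it still in the air with its whole length at least 50 mm higher than the top of the bin and touching nothing but the gripper; do not put it down.

Things in the scene. Friction and masses are not known exactly. Their poses are not given: they have to be found in the camera images.
- bar: loose orange square bar with black end caps, 300 mm long (its x axis), 22 x 22 mm in section, about 0.14 kg; origin at its very centre. It lies flat on the bin floor, roughly along the bin, its +x end (front) under the bin's opening and the rest under the cover
- bar_front (a point): centre of the bar's +x end face, 150 mm from its centre; the end that shows in the opening
- bar_back (a point): centre of the bar's -x end face, the end hidden under the clear cover
- bin: blue plastic shelf bin fastened to the bench, 400 mm long (x) x 200 wide (y) x 80 high; origin at the centre of its underside, z up. Floor and walls 5 mm thick: inside it runs from -195 to +195 mm in x and -95 to +95 mm in y, all walls full height. The half from x = -195 to 0 mm is closed by a fixed clear cover; the opening is the other half, x = 0 to +195 mm, 190 mm wide
- cover_edge (a point): middle of the clear cover's free edge (yellow strip 8 mm wide), on its top face, 80 mm above the bench, over the bin's centre; axes as the bin's. The cover is 4 mm thick, flush with the rim, its underside 76 mm above the bench
- jar: bystander: closed jar with paper label, 52 mm diameter, 65 mm high, origin at the centre of its underside; leave it alone
- carton: bystander: small cardboard box 90 x 60 x 45 mm high, origin at the centre of its underside; leave it alone
- tape: bystander: amber roll of packing tape lying flat, 90 mm outside diameter, 24 mm high, origin at the centre of its underside; leave it alone

How it is judged:
By the outcome, as a careful person would: the job done as asked, in the order asked, and still so for the second after the job is handed in, while the arm keeps its last pose, push and grip.
It also fails if it takes over 38 s, if anything falls off the work surface, if the arm or the gripper's body presses on something with over 40 N, if the wrist force passes 120 N, or if a joint passes its speed limit or range.

## Working session

There is one attempt and no reset: what is moved stays moved. The work goes in short steps, Python scripts to look and compute and a tool call to move; the robot and the scene stay as the last step left them, time stands still between calls to the robot, and variables do not carry over. Pictures are saved under pics/ and viewed, at most 10 in all, crops included, and the job is handed in when it is done.

Besides the shell and the picture viewer there is one more tool, called after ">>>" as a command line: name --argument value ..., lists and objects as JSON in quotes. move_arm: Moves the arm, as the interface text tells. Its arguments: {"type":"object","properties":{"commands":{"type":"array"}},"required":["commands"]}

```bash
mkdir -p pics; python3 - <<'E'
from cell import *
import cv2
for n in("top","side"):
    cv2.imwrite(f"pics/{n}0.png",read_camera(n)); c=camera_info(n); print(c["K"],c["cam_to_world"])
print(state())
E
```

```text
[[435.61517479   0.         269.94540272]
 [  0.         435.61517479 207.30440339]
 [  0.           0.           1.        ]] [[ 1.72422301e-02 -9.79862352e-01  1.98928319e-01  4.39604962e+02]
 [-9.99847834e-01 -1.63704622e-02  6.02632536e-03  1.14676611e+01]
 [-2.64842082e-03 -1.99001956e-01 -9.79995514e-01  8.33960732e+02]
 [ 0.00000000e+00  0.00000000e+00  0.00000000e+00  1.00000000e+00]]
[[448.58732729   0.         281.14940181]
 [  0.         448.58732729 213.31355961]
 [  0.           0.           1.        ]] [[ 8.61740901e-01 -2.82719013e-01  4.21274944e-01  1.45012031e+02]
 [-5.07343299e-01 -4.76396652e-01  7.18087047e-01 -6.99377795e+02]
 [-2.32288876e-03 -8.32535999e-01 -5.53966077e-01  6.34055164e+02]
 [ 0.00000000e+00  0.00000000e+00  0.00000000e+00  1.00000000e+00]]
{'t': 0.1, 'joints': array([ 1.22240348e+00,  4.91473782e-01,  1.55937742e+00,  2.67053081e-05,
        1.09169753e+00, -1.05603274e-01]), 'qvel': array([ 0.00093098, -0.00188876, -0.00261713,  0.0003543 ,  0.0010308 ,
        0.00077494]), 'tau': array([ 2.91208577e-03, -6.13617539e+01, -2.58605307e+01,  6.93804002e-02,
        4.70148353e-02, -4.43105861e-06]), 'eef_pos': array([150.1591799 , 606.47901523, 214.13984273]), 'tcp_rot': array([-3.14064439e+00, -1.24333113e-04,  2.89879070e+00]), 'ft_force': array([-0.30323343,  0.49451429, -0.50036177]), 'moment': array([ 0.0102091 , -0.0124194 , -0.02551746]), 'grip_force': 0.0, 'opening': 1.0035409639535497}
```

View pics/top0.png

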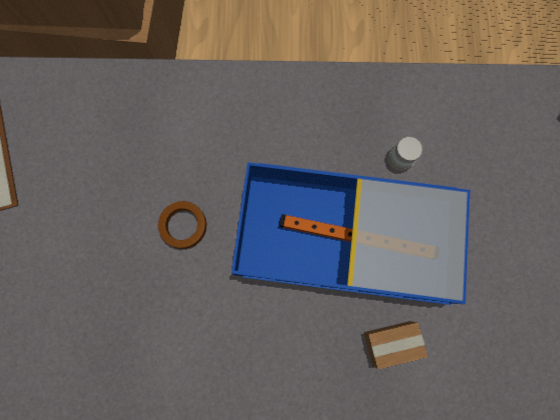

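View pics/side0.png

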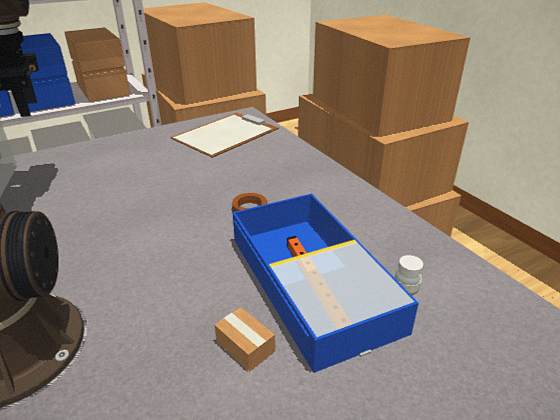

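The top view shows the bin rim corners at about (248,165), (469,188), (465,302), (234,276). The bar runs from (282,221) to (436,252), and the cover edge from (357,178) to (351,285). I'll enlarge that area.

```bash
cat > h.py <<'E'
import numpy as np,cv2
from cell import *
def ray(n,u,v,z):
    c=camera_info(n);T=np.array(c["cam_to_world"]);d=T[:3,:3]@np.linalg.solve(np.array(c["K"]),[u,v,1.]);o=T[:3,3]
    return o+d*(z-o[2])/d[2]
def proj(n,p):
    c=camera_info(n);T=np.array(c["cam_to_world"]);q=np.array(c["K"])@(T[:3,:3].T@(np.array(p)-T[:3,3]));return q[:2]/q[2]
E
python3 - <<'E'
from h import *
i=cv2.imread("pics/top0.png")
cv2.imwrite("pics/crop0.png",cv2.resize(i[155:315,225:485],None,fx=3,fy=3,interpolation=cv2.INTER_CUBIC))
for n,u,v,z in [("r1",248,165,80),("r2",469,188,80),("r3",465,302,80),("r4",234,276,80),("e1",357,178,80),("e2",351,285,80),("f",282,221,27),("b",436,252,27),("jar",409,149,65),("carton",398,345,45),("tape",182,225,24)]:
    print(n,ray("top",u,v,z).round())
E
```

```text
r1 [670.  57.  80.]
r2 [ 634. -338.   80.]
r3 [ 435. -316.   80.]
r4 [472.  76.  80.]
e1 [ 649. -139.   80.]
e2 [ 460. -124.   80.]
f [578.  -7.  27.]
b [ 524. -292.   27.]
jar [ 710. -239.   65.]
carton [ 360. -210.   45.]
tape [567. 181.  24.]
```

View pics/crop0.png

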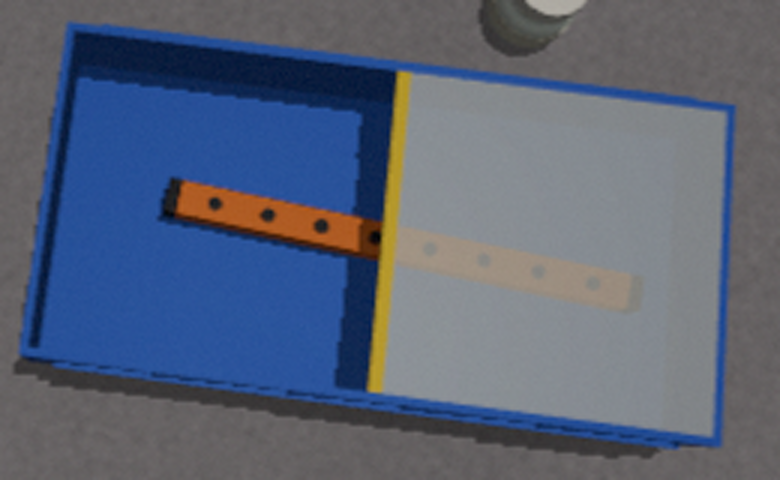

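The crop shows the bar's holes from crop (215,204) to (593,283), with its ends at about (166,198) and (640,293). I'll compute poses from those.

```bash
python3 - <<'E'
from h import *
w=lambda a,b,z:ray("top",225+a/3,155+b/3,z)[:2]
C=[w(70,25,80),w(734,105,80),w(718,443,80),w(23,354,80)]
bc=np.mean(C,0); d=(C[0]+C[3]-C[1]-C[2]); ang=np.degrees(np.arctan2(d[1],d[0])); print("bin",bc,ang,np.linalg.norm(d)/2)
print("cover edge mid",(w(408,72,80)+w(382,392,80))/2)
h1,h2=w(215,204,27),w(593,283,27); bd=h1-h2; ba=np.degrees(np.arctan2(*bd[::-1]))
f,b=w(170,198,27),w(640,293,27)
H=[(215,204),(268,215),(321,226),(375,238),(430,248),(483,260),(537,272),(593,283)]
c=np.mean([w(*p,27) for p in H],0)
print("bar",c,(f+b)/2,ba,np.linalg.norm(f-b),f,b)
a=np.radians(ang);ex=np.array([np.cos(a),np.sin(a)]);ey=np.array([-ex[1],ex[0]])
for p in(c,f,b):print("bin frame",(p-bc)@ex,(p-bc)@ey)
u=bd/np.linalg.norm(bd); 
for s in(60,70,80,100):print(s,c+u*s,((c+u*s)-bc)@ex)
E
```

```text
bin [ 553.34547284 -129.74827601] 83.78448240834707 396.3047962469025
cover edge mid [ 552.93108809 -136.19459441]
bar [ 551.51574477 -150.65347719] [ 550.27955912 -151.21370583] 78.97828527721978 295.4315024412503 [577.5334154   -6.03391909] [ 523.02570283 -296.39349256]
bin frame -20.980415765042054 -0.4444045430721599
bin frame 125.60591875350447 -10.651377732865537
bin frame -168.94830133117077 12.099096218312468
60 [562.98660549 -91.76018934] 38.808612402749425
70 [564.89841561 -81.94464136] 48.77345043071469
80 [566.81022573 -72.12909338] 58.73828845867993
100 [570.63384596 -52.49799743] 78.66796451461042
```

>>> move_arm --commands '[[[2.4, -4.0, 0], [0, 0, -5.1], 1], [[2.4, -4.0, 0], [0, 0, -5.1], 1], [[2.4, -4.0, 0], [0, 0, -5.1], 1], [[2.4, -4.0, 0], [0, 0, -5.1], 1], [[2.4, -4.0, 0], [0, 0, -5.1], 1], [[2.4, -4.0, 0], [0, 0, -5.1], 1], [[2.4, -4.0, 0], [0, 0, -5.1], 1], [[2.4, -4.0, 0], [0, 0, -5.1], 1], [[2.4, -4.0, 0], [0, 0, -5.1], 1], [[2.4, -4.0, 0], [0, 0, -5.1], 1]]'

```text
t: 1.1
eef_pos: [390.8, 204.9, 214.7]
tcp_rot: [3.141, 0.0, 2.005]
ft_force: [1.8, 1.4, 0.3]
opening: 1.001
grip_force: 0.0
```

>>> move_arm --commands '[[[2.5, -4.0, 0], [0, 0, -5.1], 1], [[2.5, -4.0, 0], [0, 0, -5.1], 1], [[2.5, -4.0, 0], [0, 0, -5.1], 1], [[2.5, -4.0, -1], [0, 0, -5.1], 1], [[2.5, -4.0, -2], [0, 0, -5.1], 1], [[2.5, -4.0, -2], [0, 0, -5.1], 1], [[2.4, -3.8, -2], [0, 0, -5.1], 1], [[0, 0, 0], [0, 0, 0], 1], [[0, 0, 0], [0, 0, 0], 1]]'

```text
t: 2.0
eef_pos: [562.7, -70.0, 144.6]
tcp_rot: [-3.139, -0.0, 1.384]
ft_force: [0.1, 0.7, -0.6]
opening: 0.998
grip_force: 0.0
```

```bash
python3 - <<'E'
from h import *
a=read_camera("top");b=read_camera("side");s=state()
print(s["t"],s["eef_pos"],np.degrees(s["tcp_rot"]),s["joints"],s["ft_force"])
cv2.imwrite("pics/c1.png",np.hstack([cv2.resize(x,(400,300)) for x in (a,b)]) if 0 else np.vstack([cv2.resize(a[150:310,220:480],(520,320)),cv2.resize(b[170:380,200:440],(320,280)).copy() if 0 else cv2.resize(b[190:330,210:440],(520,280))[:280]]))
E
```

```text
2.1 [562.61318798 -68.68174093 145.90350492] [-1.79992983e+02 -6.78326102e-03  7.94523769e+01] [-2.38061559e-01  4.88925925e-01  1.77922760e+00  1.45588348e-04
  8.73567810e-01 -5.40643031e-02] [-1.36852853  0.23239424 -0.6610052 ]
```

View pics/c1.png

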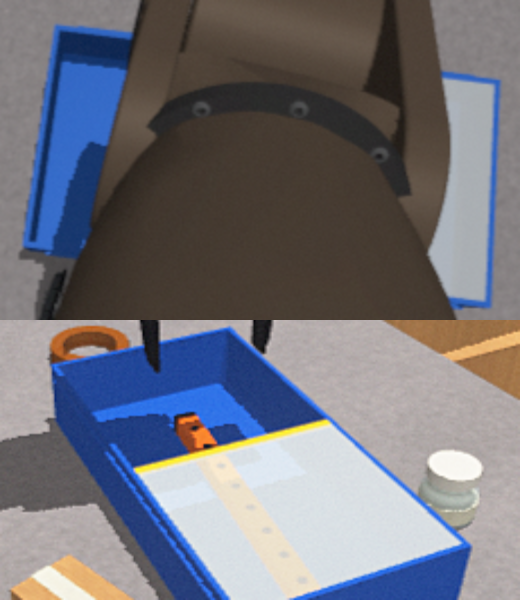

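The top view is blocked by the arm. In the side view the fingers straddle the bar, whose front top edge is at about crop (185,414), which is side pixel (292,237). I'll cross-check that.

```bash
python3 - <<'E'
from h import *
print(ray("side",291.8,237,27), proj("side",[578,-5,27]),proj("side",[567,-72,27]))
print("strip ends",ray("side",210+137/2.26,190+148/2,80),ray("side",210+325/2.26,190+103/2,80))
E
```

```text
[578.29529249  -8.15901446  27.        ] [290.95863283 236.32328636] [302.89505767 253.87199002]
strip ends [ 460.61226727 -121.22162027   80.        ] [ 641.00860803 -145.93712725   80.        ]
```

>>> move_arm --commands '[[[0.4, -0.3, -3], [0, 0, 0], 1], [[0, 0, -3], [0, 0, 0], 1], [[0, 0, -3], [0, 0, 0], 1], [[0, 0, -2], [0, 0, 0], 1], [[0, 0, -1.5], [0, 0, 0], 1], [[0, 0, -0.7], [0, 0, 0], 1], [[0, 0, 0], [0, 0, 0], 1], [[0, 0, 0], [0, 0, 0], 1]]'

```text
t: 2.9
eef_pos: [567.4, -72.0, 14.6]
tcp_rot: [3.14, 0.0, 1.386]
ft_force: [-0.7, 0.3, 1.2]
opening: 0.998
grip_force: 0.0
```

>>> move_arm --commands '[[[0, 0, -0.5], [0, 0, 0], 1], [[0, 0, 0], [0, 0, 0], 0.5], [[0, 0, 0], [0, 0, 0], 0.2], [[0, 0, 0], [0, 0, 0], 0.0], [[0, 0, 0], [0, 0, 0], 0.0], [[0, 0, 0], [0, 0, 0], 0.0], [[0, 0, 0], [0, 0, 0], 0.0], [[0, 0, 0], [0, 0, 0], 0.0]]'

```text
t: 3.7
eef_pos: [567.0, -72.4, 8.6]
tcp_rot: [3.142, 0.0, 1.386]
ft_force: [0.2, -0.5, -0.1]
opening: 0.468
grip_force: 0.0
```

>>> move_arm --commands '[[[0, 0, 0], [0, 0, 0], 0.0], [[0, 0, 0], [0, 0, 0], 0.0], [[0, 0, 0], [0, 0, 0], 0.0], [[0, 0, 0], [0, 0, 0], 0.0], [[0, 0, 0], [0, 0, 0], 0.0], [[0, 0, 0], [0, 0, 0], 0.0]]'

```text
t: 4.3
eef_pos: [567.0, -72.4, 8.6]
tcp_rot: [3.141, 0.0, 1.386]
ft_force: [0.1, 0.1, -0.1]
opening: 0.23
grip_force: 30.0
```

>>> move_arm --commands '[[[0.2, 0.9, 0], [0, 0, 0], 0], [[0.2, 1.2, 0], [0, 0, 0], 0], [[0.2, 1.2, 0], [0, 0, 0], 0], [[0.2, 1.0, 0], [0, 0, 0], 0], [[0.2, 0.7, 0], [0, 0, 0], 0], [[0, 0, 0], [0, 0, 0], 0], [[0, 0, 0], [0, 0, 0], 0]]'

```text
t: 5.0
eef_pos: [577.1, -22.1, 8.6]
tcp_rot: [3.141, -0.0, 1.386]
ft_force: [0.7, 1.0, -0.4]
opening: 0.23
grip_force: 30.0
```

```bash
python3 - <<'E'
from h import *
b=read_camera("side");s=state()
print(s["t"],s["eef_pos"],s["ft_force"],s["opening"])
cv2.imwrite("pics/c2.png",cv2.resize(b[170:380,200:440],(720,600)))
E
```

```text
5.05 [577.07387892 -22.38123409   8.64377913] [ 0.12463391  0.9545962  -0.15678008] 0.23150220296636317
```

View pics/c2.png

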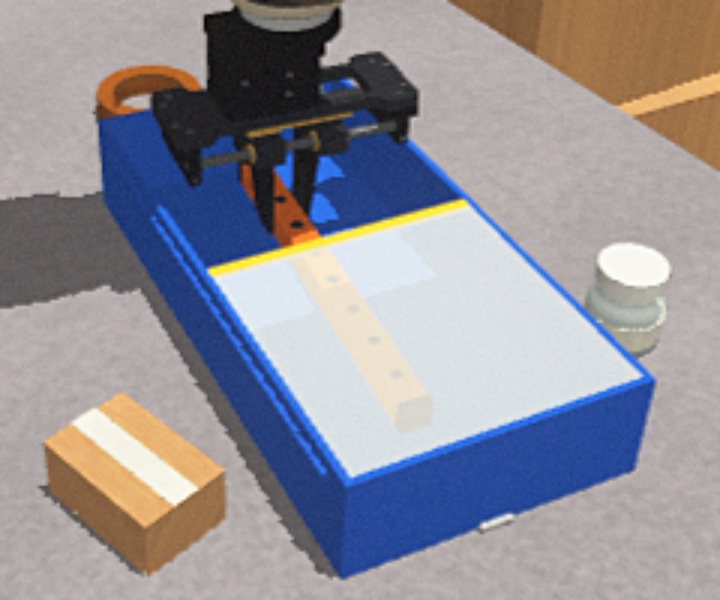

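The bar has slid about 50 mm and its back end now shows at crop (412,410). I'll regrip nearer its middle so it droops less when lifted.

>>> move_arm --commands '[[[0, 0, 0], [0, 0, 0], 0.55], [[0, 0, 0], [0, 0, 0], 0.55], [[0, 0, 0], [0, 0, 0], 0.55], [[0, 0, 0], [0, 0, 0], 0.55], [[-0.2, -1.2, 0], [0, 0, 0], 0.55], [[-0.3, -1.4, 0], [0, 0, 0], 0.55], [[-0.3, -1.4, 0], [0, 0, 0], 0.55], [[-0.2, -1.2, 0], [0, 0, 0], 0.55], [[0, 0, 0], [0, 0, 0], 0.55], [[0, 0, 0], [0, 0, 0], 0.55]]'

```text
t: 6.05
eef_pos: [567.0, -74.9, 8.6]
tcp_rot: [3.141, -0.0, 1.384]
ft_force: [-0.3, 0.2, -0.4]
opening: 0.549
grip_force: 0.0
```

>>> move_arm --commands '[[[0, 0, 0], [0, 0, 0], 0.0], [[0, 0, 0], [0, 0, 0], 0.0], [[0, 0, 0], [0, 0, 0], 0.0], [[0, 0, 0], [0, 0, 0], 0.0], [[0, 0, 0], [0, 0, 0], 0.0], [[0, 0, 0], [0, 0, 0], 0.0], [[0, 0, 0], [0, 0, 0], 0.0]]'

```text
t: 6.75
eef_pos: [567.0, -74.3, 8.6]
tcp_rot: [3.141, -0.0, 1.386]
ft_force: [-0.0, 1.7, -0.0]
opening: 0.231
grip_force: 30.0
```

>>> move_arm --commands '[[[0, 0, 1.0], [2.95, -0.57, 0], 0], [[0, 0, 1.0], [2.95, -0.57, 0], 0], [[0, 0, 1.0], [2.95, -0.57, 0], 0], [[0, 0, 1.0], [2.95, -0.57, 0], 0], [[0, 0, 1.0], [2.95, -0.57, 0], 0], [[0, 0, 0], [0, 0, 0], 0], [[0, 0, 0], [0, 0, 0], 0]]'

```text
t: 7.45
eef_pos: [566.8, -74.7, 58.3]
tcp_rot: [3.14, -0.261, 1.385]
ft_force: [-0.3, 0.2, -1.8]
opening: 0.23
grip_force: 30.0
```

```bash
python3 - <<'E'
from h import *
b=read_camera("side");s=state()
print(s["t"],s["eef_pos"],s["ft_force"],np.degrees(s["tcp_rot"]),s["joints"])
cv2.imwrite("pics/c3.png",cv2.resize(b[170:380,200:440],(720,600)))
E
```

```text
7.5 [566.75976669 -74.30929075  58.13833723] [ 0.20303601 -0.00280834 -0.65646325] [179.94974277 -14.94327576  79.38672562] [-0.36856714  0.63258718  1.84004125  0.37988309  0.75347538 -0.47273454]
```

View pics/c3.png

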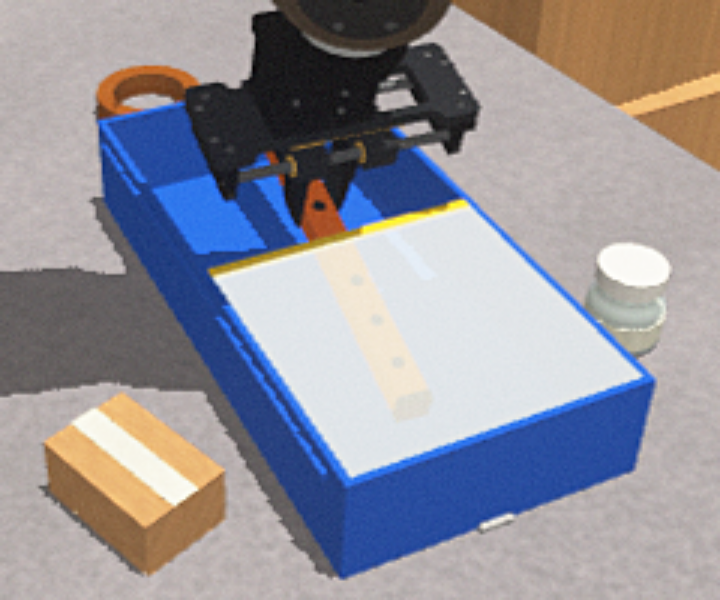

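The bar is tilted 15° and the wrist reads only about its own weight; its back end is at crop (410,405), clear of the cover. I'll pull it out slantwise.

>>> move_arm --commands '[[[0.2, 1.3, 0.9], [2.95, -0.57, 0], 0], [[0.2, 1.2, 1.0], [2.95, -0.57, 0], 0], [[0.2, 1.1, 1.0], [2.95, -0.57, 0], 0], [[0.2, 1.0, 1.0], [2.95, -0.57, 0], 0], [[0, 0, 0], [0, 0, 0], 0]]'

```text
t: 8.0
eef_pos: [575.0, -27.9, 97.6]
tcp_rot: [3.139, -0.472, 1.387]
ft_force: [-0.3, 0.1, -2.1]
opening: 0.228
grip_force: 30.0
```

>>> move_arm --commands '[[[0.3, 1.4, 0.6], [0, 0, 0], 0], [[0.4, 1.9, 0.8], [0, 0, 0], 0], [[0.4, 1.9, 0.8], [0, 0, 0], 0], [[0.4, 1.9, 0.8], [0, 0, 0], 0], [[0.4, 1.9, 0.8], [0, 0, 0], 0], [[0.2, 0.8, 0.4], [0, 0, 0], 0], [[0, 0, 0], [0, 0, 0], 0]]'

```text
t: 8.7
eef_pos: [596.0, 70.9, 139.9]
tcp_rot: [3.138, -0.471, 1.389]
ft_force: [1.1, -0.3, -0.3]
opening: 0.227
grip_force: 30.0
```

```bash
python3 - <<'E'
from h import *
b=read_camera("side");s=state()
print(s["t"],s["eef_pos"],s["ft_force"],np.degrees(s["tcp_rot"]),s["joints"])
cv2.imwrite("pics/c4.png",cv2.resize(b[140:370,180:450],(704,600)))
E
```

```text
8.75 [595.84618035  70.10599357 139.46994373] [ 0.11789358 -0.10923601 -1.50525076] [179.82239337 -26.98955951  79.50202774] [-0.20383742  0.5466274   1.79120796  0.61245644  0.90978519 -0.42876997]
```

View pics/c4.png

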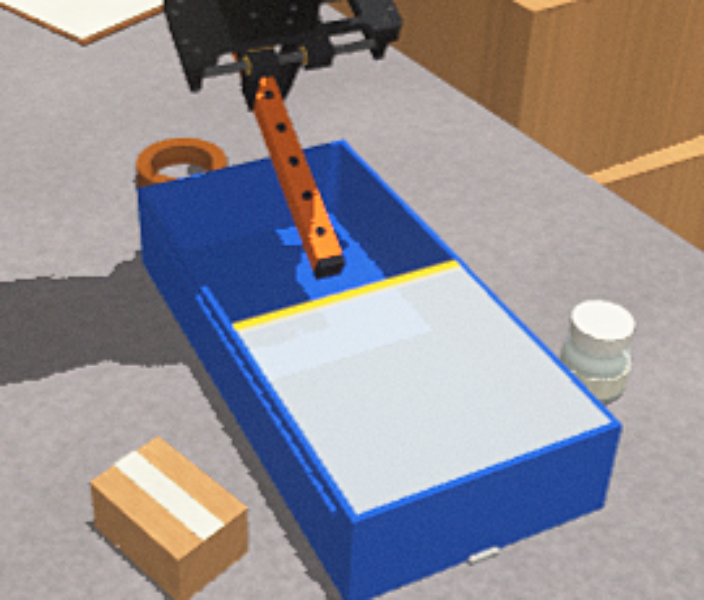

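The bar's back end, at crop (328,265), is out past the cover edge and hangs in the open. I'll lift it straight up, then level it.

>>> move_arm --commands '[[[0, 0, 1.5], [0, 0, 0], 0], [[0, 0, 2.5], [0, 0, 0], 0], [[0, 0, 2.5], [0, 0, 0], 0], [[0, 0, 2.5], [0, 0, 0], 0], [[0, 0, 2.0], [-2.95, 0.57, 0], 0], [[0, 0, 2.0], [-2.95, 0.57, 0], 0], [[0, 0, 2.0], [-2.95, 0.57, 0], 0], [[0, 0, 1.5], [-2.95, 0.57, 0], 0], [[0, 0, 1.0], [-2.95, 0.57, 0], 0], [[0, 0, 0.5], [-2.95, 0.57, 0], 0]]'

```text
t: 9.75
eef_pos: [596.1, 68.5, 321.6]
tcp_rot: [3.139, -0.155, 1.384]
ft_force: [-0.3, -0.0, -2.1]
opening: 0.227
grip_force: 30.0
```

>>> move_arm --commands '[[[0, 0, 0], [-2.95, 0.57, 0], 0], [[0, 0, 0], [-2.95, 0.57, 0], 0], [[0, 0, 0], [-2.95, 0.57, 0], 0], [[0, 0, 0], [0, 0, 0], 0], [[0, 0, 0], [0, 0, 0], 0], [[0, 0, 0], [0, 0, 0], 0], [[0, 0, 0], [0, 0, 0], 0], [[0, 0, 0], [0, 0, 0], 0]]'

```text
t: 10.55
eef_pos: [596.0, 69.2, 319.7]
tcp_rot: [3.142, -0.0, 1.385]
ft_force: [0.4, -0.4, -1.2]
opening: 0.231
grip_force: 30.0
```

```bash
python3 - <<'E'
from h import *
b=read_camera("side");s=state()
print(s["t"],s["eef_pos"],s["ft_force"],np.degrees(s["tcp_rot"]),s["qvel"].round(3),s["grip_force"])
cv2.imwrite("pics/c5.png",b)
E
```

```text
10.6 [595.99696422  69.29610983 319.64948484] [ 0.78910035  0.28282289 -2.09151269] [ 1.79999860e+02 -1.23759988e-02  7.93569109e+01] [ 0.004  0.001 -0.002 -0.001  0.002 -0.001] 29.996931552886963
```

View pics/c5.png

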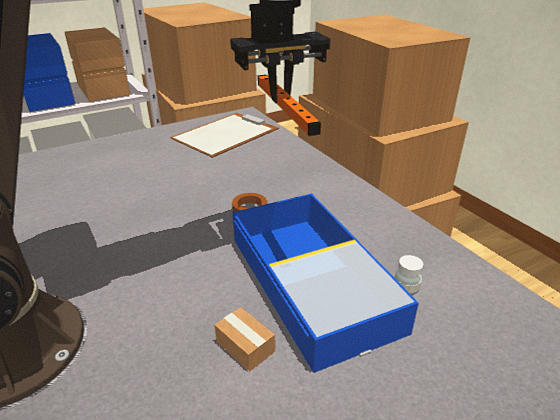

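The bar is held level at about z = 320 mm, from (262,80) to (315,128), touching only the gripper. The jar, carton and tape roll have not moved.

```bash
python3 -c "
from cell import env
print(env.job_done())"
```

```text
the job is handed in; nothing more can be done
None
```

The job is handed in: the bar is out of the bin, held still and level in the gripper about 235 mm above the bin's top after 10.6 s, and the jar, carton and tape roll look undisturbed in the last picture.

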